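# Take the filter out of the bench light source and hold it flat for inspection

## Robot

A 6-joint arm with a two-finger parallel gripper is mounted at the origin on a cart in front of the work surface, level with it; the furniture and walls round the work are solid. World frame = base frame: x ahead of the robot, y to its left, z up, the work surface at z = 0. Lengths are in mm, angles in rad, forces in N, time in s.
With the tool pointing down it reaches from about 275 to 1000 mm from the base axis. Payload 8.4 kg.
Tool frame: the origin (TCP) lies on the centre line of the jaws, within the pads' length; the fingertips stand 17 mm ahead of it and the grasp point (between the pads) lies 2 mm behind it (r.tcp_to_tips is the z of the fingertips in the tool frame, in mm); z points along the fingers, y is the direction in which the jaws open and shut (so a half turn about z gives the same grasp; the last joint's range is limited). The gripper opens to 85 mm and grips with 20 to 120 N. Pads are 22 mm wide; open, the fingers measure 114 mm over their backs; the gripper's body (76 mm by 85 mm) begins 54 mm behind the grasp point. The pads swing forward as they close: fully open they stand 13 mm farther back than shut.
Start: joints at [1.305, 0.353, 1.633, -0, 1.155, -0.002], TCP at [162.968, 603.382, 248.281] pointing down, gripper open.
Joint ranges: [-2.63, 2.63], [-0.92, 2.1], [0.06, 2.66], [-1.3, 4.44], [0, 2.69], [-3.02, 3.02]. Speed limits (rad/s): [2.22, 2.22, 2.79, 3.14, 3.14, 3.14].

## Interface

Orientations are given as [roll, pitch, yaw] about the fixed x, y, z axes, in that order (R = Rz(yaw) Ry(pitch) Rx(roll)).
In Python, from rig import r, cams, job gives the robot as it stands.
- The arm moves only by the tool drive_tool, never from a script. Its argument "deltas" is a list of rows, each a list of 4 numbers: the shift along the tool's x, y, z in cm, then the turn about the tool's z in rad. In form: [[x, y, z, roll], ...]. A call has 1 to 12 rows; each row shifts and turns the commanded pose from where the row before left it, along the tool's axes as they then stand; what a row does not reach is not made up. A row lasts 1/12 s, in which the tool goes at most 41.7 mm and 7.16 degrees, less where a joint would pass 70% of its speed; a pose out of reach is approached as far as the arm can. A call with a gripper value outside its range is refused whole. "jaw" is the closure, from 0 (fully open) to 1 (shut), set as the call begins (left out, the last holds). The fingers move at their own pace and stop on an object; "force" is the grip in N (left out, the last holds). Time passes only in rows, so rows that do not move let the fingers close. It gives the time, the measured TCP pose, the force and the opening at its end, in the units of the state.
- r.sense(): the state, without advancing time (a new reading comes with each control period).
- cams.grab_frame(name): name is "side" or "top" or "wrist"; returns (picture, depth): 480x640x3 uint8, red, green, blue; 480x640 float32, mm along the optical axis (not along the pixel's ray), 0 where there is no reading.
- cams.camera_params(name): a dict with "fx", "fy", "cx", "cy" (pixels), "R" (3x3) and "t" (3): a world point X has camera coordinates R X + t. Camera axes: x right, y down, z forward; pixel columns grow to the right and rows downward; lengths in mm; the calibration is good to about 2 mm. A picture is of the moment at which its call begins: read the wrist's pose just before it. camera_params takes no time and is no camera call; for the wrist camera it gives the pose at the moment of the call.
- job.sign_off(): hands the job in, once; it reports no verdict.
The state is a dict: "clock": time; "qpos": joint angles; "qvel": joint speeds; "joint_efforts": joint torques, N m; "eef_pos": TCP position; "tcp_rot": TCP orientation; "contact_force": force on the tool from outside, world axes, zero at the start; "wrist_torque": the same for the moment, N m; "opening": opening from 0.0 (shut) to 1.0 (fully open).
Only numpy, scipy, OpenCV 4.12 (cv2) and the standard library are available. Lean on these libraries where they do the work, as an engineer would, in place of code of your own. Each camera call takes 0.05 s, during which the arm holds its last target. There are 200 camera calls.

## Task

The glass filter in the bench light source has to be checked for dust and scratches: first turn the lamp off with the rotary handle on top of its housing (a sixth of a turn counter-clockwise, seen from above), and only then draw the filter holder, the slide with the wide flat tab, straight up out of its slot. Leave the other slide, the one with the round knob, in its slot and do not push aside the things around it. Tip the filter holder until its glass lies flat like a tray, and finish still gripping it and holding it still like that, with the glass at least 20 cm above the worktop and clear of the light source.

Things in the scene. Friction and masses are not known exactly. Their poses are not given: they have to be found in the camera images.
- light_source: Bench light source, fixed: low oblong box 130 x 350 x 85 mm. Origin on the worktop near mid-length; own y along its length to the lens barrel (robot's left, turned up to 0.35 rad), z up. White lamp housing y -170 to -12 mm, rotary switch on top at x 0, y -90. Dark filter section y -6 to 149 mm, 104 wide, two upright slots in its top.
- filter_section_top (a point): Middle between the two slots, on the top face of the filter section, 85 mm above the worktop; axes as the light source's. The slots lie 32.5 mm either side of it along y; each is 63.5 mm long (x), 9 mm wide (y), 60 mm deep and holds one slide. Which slide is in which slot varies.
- switch (a joint): Lamp's rotary switch, black handle on an upright axis. 0 = on, 1.047 rad (60 deg) = off; starts on. The value grows as the handle turns counter-clockwise seen from above. Stops at both ends; a sprung detent holds it in either position: about 0.1 N m to turn, past half way it snaps over by itself.
- switch_grip (a point): On the switch's axis in its grip bar, 109 mm above the worktop. Bar 46 mm long, 11 thick, from 95 to 118 mm above the worktop, on a round base 46 mm across. Turns with the handle: point x runs along the bar. Off: bar square across the instrument (along its x), white line on the bar towards the robot at the long index mark. On: 60 deg clockwise of that.
- filter_holder: Filter holder: metal slide 60 wide (own x) x 6 thick (own y) x 62 mm tall with a round 42 mm glass; on top a wide flat ribbed tab 40 wide, 8.6 thick, 61 to 95 mm above the underside. About 0.07 kg. Origin: centre of underside; z up the tab, y square to the glass. In its slot the origin is 25 mm above the worktop, axes as the light source's.
- filter_tab (a point): Middle of the filter holder's tab, 80 mm above the holder's underside, in the slot 105 mm above the worktop (tab stands 35 mm proud of the filter section's top); axes as the holder's.
- filter_glass (a point): Centre of the filter's glass, 31 mm above the holder's underside, 49 mm below point filter_tab; axes as the holder's (y square to the glass).
- blank_slide: Blank slide in the other slot: solid metal, the same 60 x 6 x 62 mm, but with a round knob on top (16 mm across, 72 to 90 mm above its underside) instead of a flat tab. Origin: centre of underside. To be left in its slot.
- slide_box: Bystander: pale lidded box 93 x 100 x 46 mm behind the right end of the light source. Origin: centre of the underside.
- white_box: Bystander: flat white carton 90 x 125 x 27 mm lying at the front edge, to the right of the robot's middle. Origin: centre of the underside.
- tray: Bystander: shallow empty white tray 78 x 138 x 30 mm behind the light source. Origin: centre of the underside.
Things that resemble listed ones, but are neither listed nor needed, are in the scene too. Leave any orange look-alike of the blank_slide alone. What is shaped like the filter_holder but yellow is not meant.

How it is judged (in metres and radians):
On the way, in this order (a step that is already met when the one before it is completed fails the run):
1. the lamp is switched off (value of joint switch above 0.9 rad), for 0.2 s.
2. the filter holder is drawn up clear of its slot (z of filter_holder in the frame of light_source above 0.09 m), for 0.1 s.
At the end, for the whole second after the job is handed in: Ends holding: switch off (over 0.9 rad); filter holder still (under 30 mm/s) between the fingers, not touching the light source, glass centre at least 195 mm above the worktop, glass within 30 degrees of level, either face up; blank slide in its slot (moved under 10 mm) (value of joint switch above 0.9 rad and height (world z) of filter_glass above 0.195 m and (angle between filter_holder's own y axis and vertical below 0.52 rad or angle between filter_holder's own y axis and vertical above 2.62 rad) and contact force between filter_holder and the fingers above 1 N and contact force between filter_holder and light_source below 0.1 N and linear speed of filter_holder below 0.03 m/s and angular speed of filter_holder below 0.2 rad/s and z of blank_slide in the frame of light_source below 0.032 m and distance of blank_slide from where it was at the start of the episode below 0.01 m); the arm keeps its last pose, push and grip.
It fails at once if the filter holder is drawn while the lamp is still on (value of joint switch below 0.7 rad and z of filter_holder in the frame of light_source above 0.04 m).
It fails at once if the blank slide is pulled up (z of blank_slide in the frame of light_source above 0.045 m).
It fails at once if a bystander is pushed aside (distance of any of slide_box, tray, white_box from where it was at the start of the episode above 0.03 m).
It also fails if it takes over 48 s, if anything falls off the work surface, if the arm or the gripper's body presses on something with over 40 N, if the wrist force passes 120 N, or if a joint passes its speed limit or range.

## Working session

There is one attempt and no reset: what is moved stays moved. The work goes in short steps, Python scripts to look and compute and a tool call to move; the robot and the scene stay as the last step left them, time stands still between calls to the robot, and variables do not carry over. Pictures are saved under pics/ and viewed, about 8 in all and at most 12, crops included, and the job is handed in when it is done.

Besides the shell and the picture viewer there is one more tool, called after "Request:" as name(argument=value, ...) on one line, values as JSON. drive_tool: Moves the arm, as the interface text tells. Its arguments: {"type":"object","properties":{"deltas":{"type":"array"},"jaw":{"type":"number"},"force":{"type":"number"}},"required":["deltas"]}

```bash
mkdir -p pics; ls; python3 - <<'E'
from rig import r,cams,job
import cv2,numpy as np
print(r.sense(), r.tcp_to_tips)
for n in ("top","side"):
    im,d=cams.grab_frame(n); cv2.imwrite(f"pics/{n}0.png",im[:,:,::-1]); np.save(f"pics/{n}0.npy",d)
    p=cams.camera_params(n); print(n,{k:np.round(v,3).tolist() for k,v in p.items()})
E
```

```text
pics
{'clock': 0.0, 'qpos': array([ 1.30459771e+00,  3.53654907e-01,  1.63415126e+00,  9.27773335e-06,
        1.15519912e+00, -2.40307472e-03]), 'qvel': array([-7.30769473e-05, -3.86767251e-04,  3.83843278e-04, -7.80216173e-04,
        1.55533237e-03, -1.17078854e-03]), 'joint_efforts': array([ 3.40493971e-03, -6.05254984e+01, -3.42078710e+01,  2.95556601e-04,
        9.24028252e-03, -4.78422703e-05]), 'eef_pos': array([162.84418204, 602.9335371 , 247.5501168 ]), 'tcp_rot': array([-3.14018004e+00, -1.18773070e-05,  2.87779335e+00]), 'contact_force': array([ 0.07066827, -0.66048552,  0.77550841]), 'wrist_torque': array([ 0.01607308,  0.06803153, -0.04185597]), 'opening': 1.0033723797187342} 17.0
top {'fx': 467.235, 'fy': 467.235, 'cx': 316.86, 'cy': 235.625, 'R': [[0.007, -1.0, -0.023], [-0.994, -0.004, -0.113], [0.113, 0.024, -0.993]], 't': [63.785, 566.303, 922.374]}
side {'fx': 464.492, 'fy': 464.492, 'cx': 319.492, 'cy': 237.159, 'R': [[0.863, -0.506, -0.008], [-0.354, -0.593, -0.723], [0.361, 0.626, -0.691]], 't': [-450.448, 283.317, 711.726]}
```

View pics/top0.png

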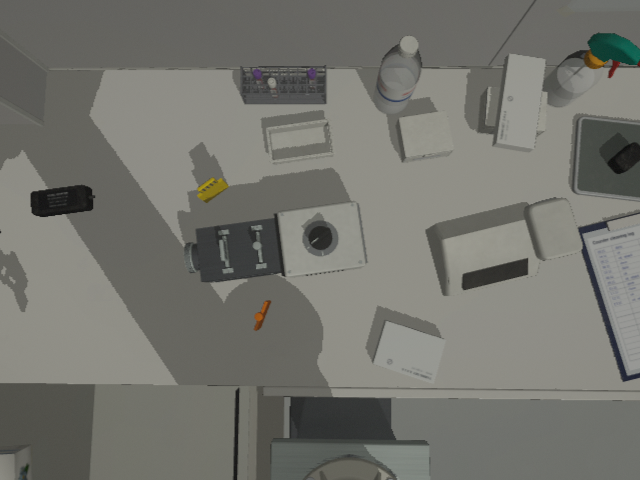

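View pics/side0.png

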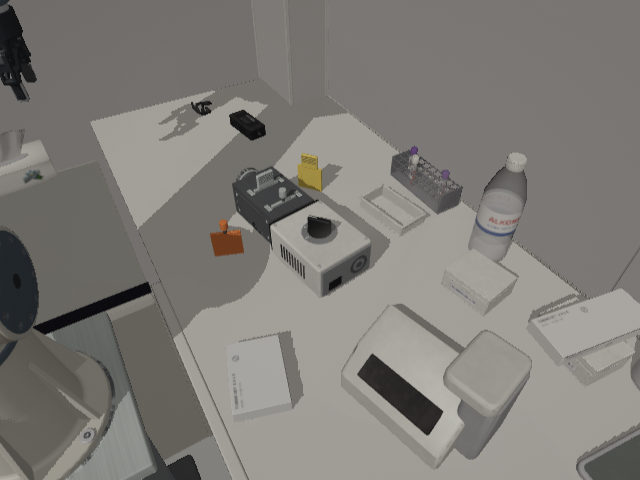

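The light source is in mid-picture. In the top view the switch is at about (320,238), the flat tab in the left slot at about (224,252), and the knob slide at about (257,246). I'll enlarge that area next.

```bash
python3 - <<'E'
import cv2
im=cv2.imread("pics/top0.png")[190:295,180:380]
cv2.imwrite("pics/crop0.png",cv2.resize(im,None,fx=4,fy=4,interpolation=cv2.INTER_CUBIC))
E
```

```text
(no output)
```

View pics/crop0.png

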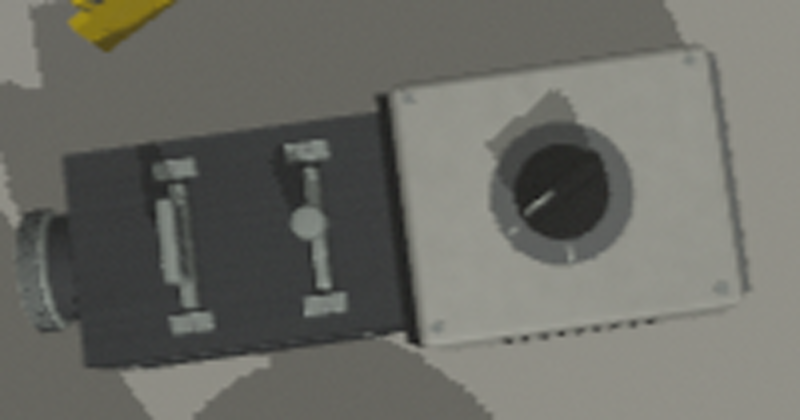

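```bash
cat > h.py <<'E'
import numpy as np
from rig import r,cams,job
def ray(n,u,v,z,P=None):
    p=P or cams.camera_params(n); R=np.array(p["R"]);t=np.array(p["t"])
    d=R.T@[(u-p["cx"])/p["fx"],(v-p["cy"])/p["fy"],1]; c=-R.T@t
    return c+d*(z-c[2])/d[2]
E
python3 - <<'E'
from h import *
c=lambda u,v,z=85: ray("top",180+(u-1.5)/4,190+(v-1.5)/4,z)
S=[c(*p) for p in((407,97),(690,60),(720,288),(437,327))]
hc=np.mean(S,0); fs=(c(177,168)+c(191,322))/2; bs=(c(306,151)+c(325,303))/2
# long axis direction from housing centre to slots
for a,b,n in((hc,fs,'h->f'),(hc,bs,'h->b'),(bs,fs,'b->f'),(S[1],S[0],'s'),(S[2],S[3],'s')):
    d=b-a; print(n,np.linalg.norm(d).round(1),'yaw',np.arctan2(-d[0],d[1]).round(3))
print('hc',hc,'fs',fs,'bs',bs,'disc',c(562,194,93))
print('tab',c(171,243,120),'knob',c(308,223,115))
d=np.load("pics/top0.npy"); p=cams.camera_params("top")
for u,v in((320,238),(340,220),(222,251),(207,260),(257,245)):
    Z=d[v,u]; X=np.array(p["R"]).T@(np.array([(u-p["cx"])/p["fx"]*Z,(v-p["cy"])/p["fy"]*Z,Z])-p["t"]); print(u,v,X.round(1))
# white line
a,b=c(527,213,118),c(550,195,118); print('line',a,b)
E
```

```text
h->f 185.2 yaw 0.143
h->b 120.9 yaw 0.143
b->f 64.2 yaw 0.141
s 138.8 yaw 0.135
s 136.9 yaw 0.143
hc [556.05496887  58.72199801  85.        ] fs [529.75294718 242.00063851  85.        ] bs [538.78916607 178.40856052  85.        ] disc [554.30401359  59.21519251  93.        ]
tab [527.67244293 240.36589476 120.        ] knob [537.76775993 177.45552926 115.        ]
320 238 [552.   59.1 116.7]
340 220 [591.1  21.   82.3]
222 251 [526.5 241.  120.1]
207 260 [512.  278.7  80.9]
257 245 [538.3 176.5 117. ]
line [542.63721422  75.00845215 118.        ] [551.09599865  64.37608444 118.        ]
```

Checks agree: slot spacing 64 mm (65 given), tab top at 120 mm, yaw about 0.142, and the bar direction matches "on". The tool can only turn about the vertical, so the plan is:
1. Turn the switch off.
2. Draw the holder, gripping the tab by its edges.
3. Lay the holder flat on the worktop.
4. Re-grip it flat and lift.

Request:
drive_tool(deltas=[[-2.88,-2.35,0,0],[-2.88,-2.35,0,0],[-2.88,-2.35,0,0],[-2.88,-2.35,0,0],[-2.88,-2.35,0,0],[-2.88,-2.35,0,0],[-2.88,-2.35,0,0],[-2.88,-2.35,0,0],[-2.88,-2.35,0,0],[-2.88,-2.35,0,0],[-2.88,-2.35,0,0],[-2.88,-2.35,0,0]], jaw=0.4, force=60)

```text
clock: 1.1
eef_pos: [423.7, 239.3, 248.2]
tcp_rot: [-3.141, -0.0, 2.878]
contact_force: [0.8, 0.8, -0.2]
opening: 0.601
```

Request:
drive_tool(deltas=[[-2.88,-2.35,0,0],[-2.88,-2.35,0,0],[-2.88,-2.35,0,0],[-2.88,-2.35,0,0],[-2.88,-2.35,0,0],[-2.88,-2.35,0,0],[0,0,0,0.107],[0,0,0,0.107],[0,0,0,0.107],[0,0,0,0.107],[0,0,0,0.107],[0,0,0,0.107]])

```text
clock: 2.1
eef_pos: [552.9, 59.7, 247.9]
tcp_rot: [-3.141, -0.0, 2.23]
contact_force: [-0.1, -0.6, -0.2]
opening: 0.603
```

```bash
cat >> h.py <<'E'
def to(x,y,z,yaw):
    s=r.sense(); p=s["eef_pos"]; w=s["tcp_rot"][2]; d=np.array([x,y,z])-p
    dy=(yaw-w+np.pi/2)%np.pi-np.pi/2
    print("t",round(s["clock"],2),"pos",p.round(1),"rot",s["tcp_rot"].round(3),"q",s["qpos"].round(2),"F",s["contact_force"].round(1),"open",round(s["opening"],3))
    print("cm tool x,y,z (before turn):",np.round([d[0]*np.cos(w)+d[1]*np.sin(w),d[0]*np.sin(w)-d[1]*np.cos(w),-d[2]],1)/10,"roll",round(-dy,3))
E
python3 - <<'E'
from h import *
to(554,59,114,2.236)
d=np.load("pics/top0.npy"); p=cams.camera_params("top")
for u,v in((224,232),(228,270),(256,227),(261,265),(222,250)):
    Z=d[v,u]; X=np.array(p["R"]).T@(np.array([(u-p["cx"])/p["fx"]*Z,(v-p["cy"])/p["fy"]*Z,Z])-p["t"]); print(u,v,X.round(1))
P=cams.camera_params("wrist"); im,_=cams.grab_frame("wrist")
import cv2; cv2.imwrite("pics/w1.png",im[:,:,::-1]); print(P)
E
```

```text
t 2.1 pos [552.9  59.7 247.9] rot [-3.141 -0.     2.23 ] q [ 0.1   0.25  1.78 -0.    1.11 -0.55] F [-0.1 -0.6 -0.2] open 0.603
cm tool x,y,z (before turn): [-0.12  0.04 13.39] roll -0.006
224 232 [566.4 246.3  84.6]
228 270 [492.7 236.2  85.5]
256 227 [575.8 183.4  89.1]
261 265 [502.5 172.2  89. ]
222 250 [528.3 241.  120.3]
{'fx': 341.6414471065581, 'fy': 341.6414471065581, 'cx': 323.4203260339039, 'cy': 238.8851356863294, 'R': array([[ 7.90830817e-01,  6.12034717e-01, -3.52706547e-04],
       [ 5.83980955e-01, -7.54408873e-01,  2.99722367e-01],
       [ 1.83174409e-01, -2.37235658e-01, -9.54026403e-01]]), 't': array([-472.71159866, -315.66071442,  291.10862884])}
```

View pics/w1.png

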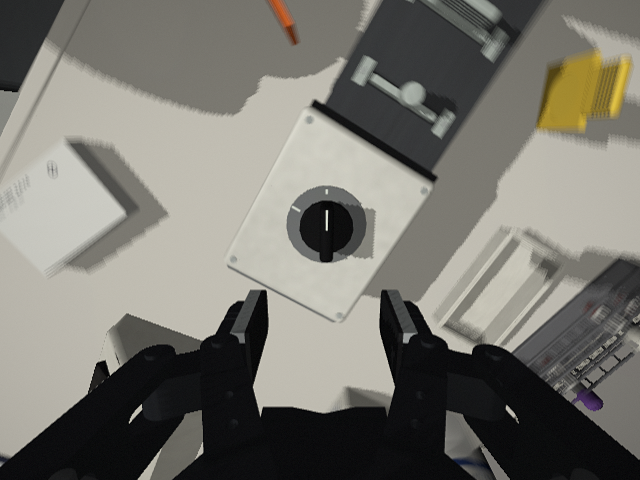

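The wrist picture shows the grip bar upright at column 326, midway between the jaws (267 to 381). So I descend and grip.

Request:
drive_tool(deltas=[[-0.1,0,3,0],[0,0,3,0],[0,0,3,0],[0,0,2.4,0],[0,0,1.2,0],[0,0,0.8,0],[0,0,0,0]])

```text
clock: 2.73
eef_pos: [553.1, 59.0, 113.2]
tcp_rot: [-3.14, -0.001, 2.237]
contact_force: [-0.3, 0.2, -0.6]
opening: 0.596
```

Request:
drive_tool(deltas=[[0,0,0,0],[0,0,0,0],[0,0,0,0],[0,0,0,0],[0,0,0,0],[0,0,0,0]], jaw=1, force=50)

```text
clock: 3.23
eef_pos: [555.3, 59.6, 115.8]
tcp_rot: [3.138, 0.001, 2.236]
contact_force: [1.6, 3.0, 6.0]
opening: 0.116
```

Request:
drive_tool(deltas=[[0,0,-0.1,-0.09],[0,0,0,-0.09],[0,0,0,-0.09],[0,0,0,-0.09],[0,0,0,-0.09],[0,0,0,-0.09],[0,0,0,-0.09],[0,0,0,-0.09],[0,0,0,-0.09],[0,0,0,-0.09],[0,0,0,-0.09],[0,0,0,-0.06]])

```text
clock: 4.23
eef_pos: [555.5, 59.9, 115.9]
tcp_rot: [3.141, 0.004, -2.992]
contact_force: [6.7, 5.5, -5.2]
opening: 0.116
```

Request:
drive_tool(deltas=[[0,0,0,0],[0,0,0,0],[0,0,0,0]])

```text
clock: 4.48
eef_pos: [555.5, 59.9, 115.9]
tcp_rot: [3.141, 0.004, -2.997]
contact_force: [5.7, 6.0, -5.2]
opening: 0.115
```

Request:
drive_tool(deltas=[[0,0,0,0],[0,0,0,0],[0,0,0,0],[0,0,0,0],[0,0,-1.5,0],[0,0,-2.5,0],[0,0,-2.5,0],[0,0,-3,0],[0,0,0,0]], jaw=0.25)

```text
clock: 5.23
eef_pos: [556.5, 59.2, 215.7]
tcp_rot: [-3.141, 0.008, -2.997]
contact_force: [1.0, -0.1, 0.6]
opening: 0.747
```

Request:
drive_tool(deltas=[[0,3.66,0,0.12],[0,0,0,0.12],[0,0,0,0.12],[0,0,0,0.12],[0,0,0,0.12],[0,0,0,0.12],[0,0,0,0.12],[0,0,0,0.12],[0,0,0,0.12],[0,0,0,0.12],[0,0,0,0.12],[0,0,0,0.12]])

```text
clock: 6.23
eef_pos: [548.3, 94.6, 210.0]
tcp_rot: [-3.141, 0.0, 1.841]
contact_force: [-0.4, -0.5, 0.5]
opening: 0.749
```

```bash
python3 - <<'E'
from h import *
to(528,241,200,1.713)
import cv2
im,d=cams.grab_frame("top"); cv2.imwrite("pics/t2.png",cv2.resize(im[190:295,180:380,::-1],None,fx=4,fy=4,interpolation=cv2.INTER_CUBIC))
E
```

```text
t 6.23 pos [548.3  94.6 210. ] rot [-3.141  0.     1.841] q [ 0.17  0.29  1.82 -0.    1.03 -0.1 ] F [-0.4 -0.5  0.5] open 0.749
cm tool x,y,z (before turn): [14.65  1.96  1.  ] roll 0.128
```

Request:
drive_tool(deltas=[[3.66,0.49,0,0],[3.66,0.49,0,0],[3.66,0.49,0,0],[3.67,0.49,0,0],[0,0,0,0.064],[0,0,0,0.064],[0,0,0,0],[0,0,0,0]])

```text
clock: 6.95
eef_pos: [527.2, 241.0, 210.1]
tcp_rot: [-3.141, 0.0, 1.723]
contact_force: [-0.5, 0.4, 1.0]
opening: 0.749
```

```bash
python3 - <<'E'
from h import *
to(528,241,115,1.713)
import cv2,pickle
P=cams.camera_params("wrist"); im,d=cams.grab_frame("wrist"); cv2.imwrite("pics/w2.png",im[:,:,::-1]); pickle.dump((P,d),open("pics/w2.pkl","wb"))
E
```

```text
t 6.95 pos [527.2 241.  210.1] rot [-3.141  0.     1.723] q [ 0.43  0.32  1.77 -0.    1.05  0.27] F [-0.5  0.4  1. ] open 0.749
cm tool x,y,z (before turn): [-0.01  0.08  9.51] roll 0.01
```

View pics/w2.png

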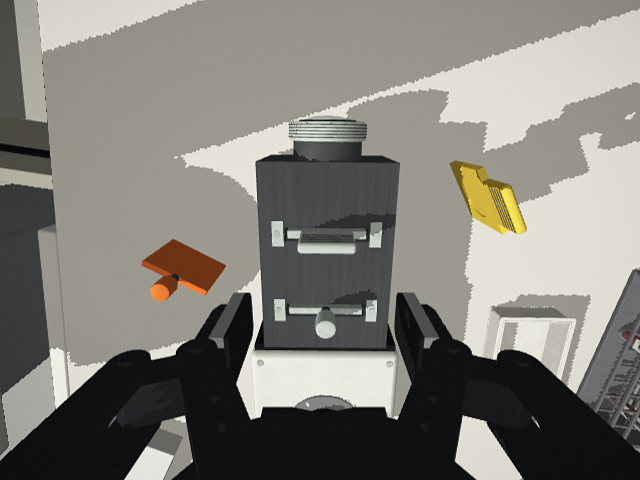

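The tab is at about (327,244), centred between the jaws. The blank's knob is at (325,323). I'll check the tab position from this picture, along with the switch state (top view).

```bash
python3 - <<'E'
from h import *
import pickle
P,d=pickle.load(open("pics/w2.pkl","rb"))
for u,v in((299,243),(356,241),(327,237),(327,245),(327,249)):
    print(u,v,ray("w",u,v,120,P).round(1), d[v,u])
E
```

```text
299 243 [509.1 244.8 120. ] 228.27002
356 241 [546.1 251.9 120. ] 263.66644
327 237 [526.8 251.7 120. ] 240.61597
327 245 [527.6 246.2 120. ] 227.53183
327 249 [528.1 243.5 120. ] 228.11517
```

View pics/t2.png

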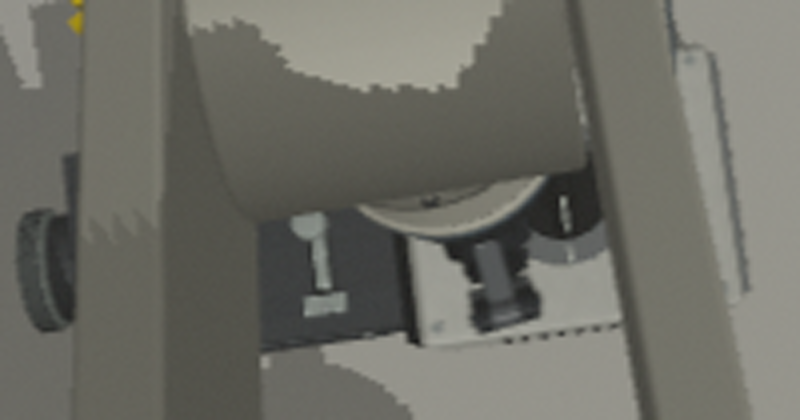

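The switch is off: its white line points at the long mark, in crop at (565,213) and (570,253). I descend on the tab and grip its edges.

Request:
drive_tool(deltas=[[0.1,0.05,2.5,0.01],[0,0,2.5,0],[0,0,2.2,0],[0,0,1.4,0],[0,0,0.8,0],[0,0,0.4,0],[0,0,0,0]])

```text
clock: 7.58
eef_pos: [527.7, 241.7, 111.9]
tcp_rot: [-3.141, 0.0, 1.71]
contact_force: [-0.0, 0.5, -0.3]
opening: 0.748
```

Request:
drive_tool(deltas=[[0,0,0,0],[0,0,0,0],[0,0,0,0],[0,0,0,0],[0,0,0,0],[0,0,0,0]], jaw=1, force=50)

```text
clock: 8.08
eef_pos: [528.5, 242.5, 113.5]
tcp_rot: [3.14, -0.001, 1.71]
contact_force: [-0.8, -0.1, 6.5]
opening: 0.454
```

Opening of about 39 mm matches the 40 mm tab. Lift straight up.

Request:
drive_tool(deltas=[[0,0,-0.3,0],[0,0,-0.7,0],[0,0,-1,0],[0,0,-1.3,0],[0,0,-1.5,0],[0,0,-1.5,0],[0,0,-1.5,0],[0,0,-1.5,0],[0,0,-1.5,0],[0,0,-1.5,0],[0,0,-1.5,0],[0,0,0,0]])

```text
clock: 9.08
eef_pos: [529.1, 242.8, 254.1]
tcp_rot: [3.137, -0.002, 1.709]
contact_force: [-0.2, 0.7, -0.4]
opening: 0.457
```

```bash
python3 - <<'E'
from h import *
to(528,241,260,1.713)
import cv2
a,_=cams.grab_frame("side"); cv2.imwrite("pics/s3.png",cv2.resize(a[90:330,170:490,::-1],None,fx=2.5,fy=2.5,interpolation=cv2.INTER_CUBIC))
E
```

```text
t 9.08 pos [529.1 242.8 254.1] rot [ 3.137e+00 -2.000e-03  1.709e+00] q [0.43 0.28 1.72 0.   1.13 0.29] F [-0.2  0.7 -0.4] open 0.457
cm tool x,y,z (before turn): [-0.16 -0.14 -0.59] roll -0.004
```

View pics/s3.png

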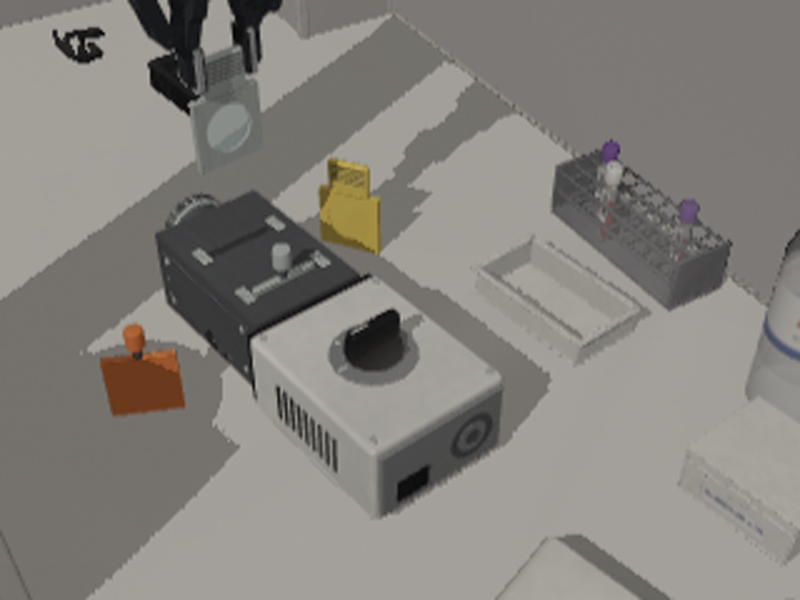

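The holder is out of its slot and gripped by the tab. The blank is still in place and the switch handle is square across. I carry it left past the barrel to clear worktop.

Request:
drive_tool(deltas=[[2,0,0,0],[3.5,0,0,0],[3.8,0,0,0],[3.8,0,0,0],[3.5,0,0,0],[2.4,0,1,0],[0,0,2.5,0],[0,0,3,0],[0,0,3,0],[0,0,2.8,0],[0,0,2,0],[0,0,1,0]])

```text
clock: 10.13
eef_pos: [499.5, 428.7, 93.1]
tcp_rot: [-3.137, 0.003, 1.71]
contact_force: [-0.5, -0.4, -1.2]
opening: 0.452
```

Request:
drive_tool(deltas=[[0,0,0.5,0],[0,0,0.3,0],[0,0,0.2,0],[0,0,0.1,0],[0,0,0,0]], force=20)

```text
clock: 10.55
eef_pos: [501.7, 430.8, 88.5]
tcp_rot: [3.141, -0.001, 1.709]
contact_force: [-3.1, -1.5, 5.9]
opening: 0.453
```

Touchdown (6 N). I drag it slightly to lean it, then release so it tips over.

Request:
drive_tool(deltas=[[0.5,0,0.1,0],[0.5,0,0.1,0],[0.5,0,0.1,0],[0.5,0,0.1,0],[0.5,0,0.1,0]])

```text
clock: 10.97
eef_pos: [499.2, 455.9, 84.5]
tcp_rot: [3.139, -0.001, 1.71]
contact_force: [-0.3, -3.6, 9.1]
opening: 0.455
```

Request:
drive_tool(deltas=[[0.3,0,0,0],[0.3,0,0,0],[0.3,0,0,0],[0,0,0,0],[0,0,0,0]], jaw=0.15)

```text
clock: 11.38
eef_pos: [496.9, 464.2, 81.4]
tcp_rot: [3.141, -0.0, 1.71]
contact_force: [-0.2, 0.8, 0.8]
opening: 0.85
```

```bash
python3 - <<'E'
from h import *
to(528,241,260,1.713)
import cv2,pickle
P=cams.camera_params("wrist"); im,d=cams.grab_frame("wrist"); cv2.imwrite("pics/w4.png",im[:,:,::-1]); pickle.dump((P,d),open("pics/w4.pkl","wb"))
E
```

```text
t 11.38 pos [496.9 464.2  81.4] rot [ 3.141 -0.     1.71 ] q [0.75 0.61 1.62 0.   0.9  0.61] F [-0.2  0.8  0.8] open 0.85
cm tool x,y,z (before turn): [-2.253e+01 -1.000e-02 -1.786e+01] roll -0.003
```

View pics/w4.png

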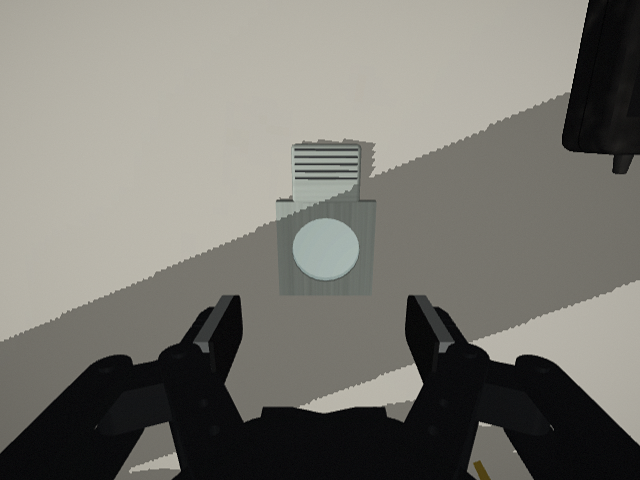

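It fell flat, tab away from me: body corners (276,200), (376,200), (280,295), (372,295), tab end at (326,143). Now to locate the body.

```bash
python3 - <<'E'
from h import *
import pickle
P,d=pickle.load(open("pics/w4.pkl","rb"))
q=[ray("w",u,v,7,P) for u,v in((276,200),(376,200),(280,295),(372,295))]
top=(q[0]+q[1])/2; bot=(q[2]+q[3])/2; a=top-bot
print(np.linalg.norm(q[0]-q[1]),np.linalg.norm(q[2]-q[3]),np.linalg.norm(a),'yaw',np.arctan2(a[1],a[0]), 'w',np.arctan2(*(q[1]-q[0])[[1,0]])+np.pi/2)
g=bot+a/np.linalg.norm(a)*42; print('grip',g, 'depth z glass-side', d[260,285],d[330,326])
to(g[0],g[1],18,np.arctan2(a[1],a[0])); print(r.tcp_to_tips)
E
```

```text
58.85609668047594 59.13571693839461 61.7968621346019 yaw 1.7109738649869657 w 1.7085428283292352
grip [494.76752073 482.516201     7.        ] depth z glass-side 214.06647 236.42093
t 11.43 pos [496.8 464.   81.3] rot [3.142 0.    1.71 ] q [ 0.75  0.61  1.62 -0.    0.9   0.61] F [-0.6 -1.6  0.2] open 0.855
cm tool x,y,z (before turn): [1.87 0.05 6.33] roll -0.001
17.0
```

Measured sizes match (59 × 62 mm). I move over the body and descend, feeling for contact.

Request:
drive_tool(deltas=[[1.87,0.05,0,0],[0,0,2,0],[0,0,2,0],[0,0,1.5,0],[0,0,0.6,0],[0,0,0,0]], jaw=0.15)

```text
clock: 11.93
eef_pos: [493.8, 481.4, 18.3]
tcp_rot: [-3.139, 0.002, 1.709]
contact_force: [-0.5, -0.1, -0.5]
opening: 0.849
```

Request:
drive_tool(deltas=[[0,0,0.15,0],[0,0,0,0]])

```text
clock: 12.1
eef_pos: [495.2, 482.9, 19.4]
tcp_rot: [3.141, -0.001, 1.709]
contact_force: [0.5, 0.2, -0.3]
opening: 0.852
```

Request:
drive_tool(deltas=[[0,0,0.15,0],[0,0,0,0]])

```text
clock: 12.27
eef_pos: [495.1, 482.9, 18.0]
tcp_rot: [3.141, -0.001, 1.709]
contact_force: [-0.2, -0.2, 0.0]
opening: 0.853
```

```bash
python3 - <<'E'
from h import *
to(494.8,482.5,13,1.71)
import cv2
im,d=cams.grab_frame("wrist"); cv2.imwrite("pics/w5.png",im[:,:,::-1])
E
```

```text
t 12.27 pos [495.1 482.9  18. ] rot [ 3.141e+00 -1.000e-03  1.709e+00] q [ 0.77  0.71  1.61 -0.    0.82  0.63] F [-0.2 -0.2  0. ] open 0.853
cm tool x,y,z (before turn): [-0.03 -0.04  0.5 ] roll -0.001
```

View pics/w5.png

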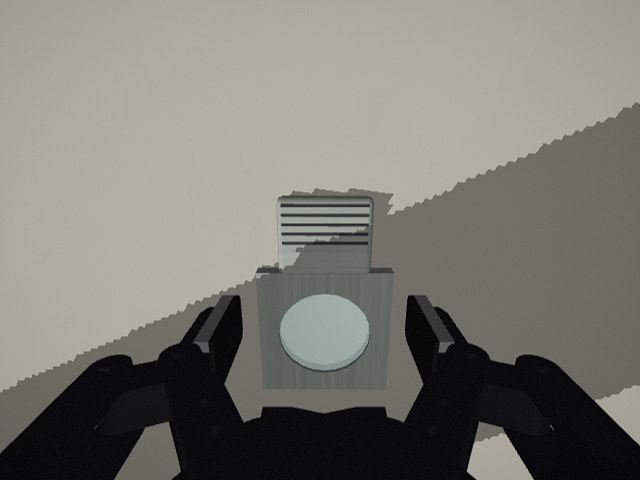

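The jaws straddle the body symmetrically: pads at columns 240 and 406, body from 258 to 392. There's no contact yet, so I go on down.

Request:
drive_tool(deltas=[[0,0,0.2,0],[0,0,0,0]])

```text
clock: 12.48
eef_pos: [494.7, 482.6, 15.3]
tcp_rot: [3.142, -0.0, 1.709]
contact_force: [-0.2, -0.6, -0.9]
opening: 0.852
```

Request:
drive_tool(deltas=[[0,0,0.2,0],[0,0,0,0]])

```text
clock: 12.65
eef_pos: [494.6, 482.5, 12.9]
tcp_rot: [-3.141, 0.0, 1.709]
contact_force: [0.1, 0.3, 0.5]
opening: 0.851
```

Request:
drive_tool(deltas=[[0,0,0.05,0],[0,0,0,0],[0,0,0,0],[0,0,0,0],[0,0,0,0],[0,0,0,0]], jaw=1, force=50)

```text
clock: 13.15
eef_pos: [494.9, 482.7, 13.1]
tcp_rot: [3.141, -0.0, 1.709]
contact_force: [-0.1, 0.5, 5.4]
opening: 0.686
```

Opening of 58 mm matches the 60 mm body. Lift.

Request:
drive_tool(deltas=[[0,0,-0.3,0],[0,0,-0.5,0],[0,0,-1,0],[0,0,-1.5,0],[0,0,-2,0],[0,0,-2,0],[0,0,-2,0],[0,0,-2,0],[0,0,-2,0],[0,0,-2,0],[0,0,-2,0],[0,0,-2,0]])

```text
clock: 14.15
eef_pos: [494.7, 482.5, 208.4]
tcp_rot: [3.141, -0.001, 1.709]
contact_force: [-0.5, -0.2, -1.6]
opening: 0.684
```

Request:
drive_tool(deltas=[[0,0,-2,0],[0,0,-2,0],[0,0,-2,0],[0,0,-1.5,0],[0,0,-1,0],[0,0,-0.5,0],[0,0,0,0],[0,0,0,0],[0,0,0,0],[0,0,0,0],[0,0,0,0],[0,0,0,0]])

```text
clock: 15.15
eef_pos: [494.6, 482.4, 295.0]
tcp_rot: [-3.141, 0.001, 1.709]
contact_force: [-0.1, 1.3, -0.8]
opening: 0.679
```

```bash
python3 - <<'E'
from h import *
to(494.8,482.5,290,1.71)
import cv2
a,ds=cams.grab_frame("side"); P=cams.camera_params("wrist"); b,d=cams.grab_frame("wrist")
cv2.imwrite("pics/f6.png",np.hstack([cv2.resize(a,(400,300)),cv2.resize(b,(400,300))])[:,:,::-1])
R=np.array(P["R"]);t=np.array(P["t"])
for u,v in((300,255),(325,235),(350,255),(270,300),(270,360),(380,300),(380,360),(300,380),(350,380),(325,330)):
    Z=d[v,u]; print(u,v,(R.T@(np.array([(u-P["cx"])/P["fx"]*Z,(v-P["cy"])/P["fy"]*Z,Z])-t)).round(1))
E
```

```text
t 15.15 pos [494.6 482.4 295. ] rot [-3.141e+00  1.000e-03  1.709e+00] q [ 0.77  0.42  1.43 -0.    1.29  0.63] F [-0.1  1.3 -0.8] open 0.679
cm tool x,y,z (before turn): [0.   0.02 0.5 ] roll -0.001
300 255 [480.1 509.5 288.8]
325 235 [488.9 519.6 289.6]
350 255 [500.3 512.1 288.3]
270 300 [469.7 486.7 287.2]
270 360 [472.4 456.1 286.8]
380 300 [516.5 493.1 287.1]
380 360 [522.3 463.  286.8]
300 380 [487.3 447.4 287.3]
350 380 [510.6 449.5 286. ]
325 330 [495.3 474.1 285.2]
```

View pics/f6.png

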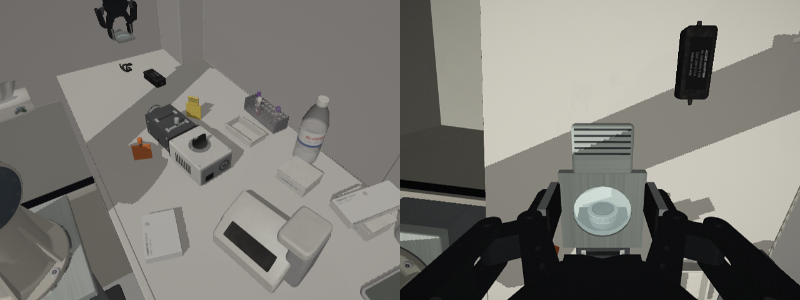

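The holder is level (surface 286 to 289 mm high throughout) and gripped. The switch is still off and the blank is in its slot. I'm handing it in.

```bash
python3 -c "
from h import *
to(494.8,482.5,295,1.71); print(job.sign_off())"
```

```text
t 15.25 pos [494.7 482.5 295.4] rot [-3.141  0.     1.709] q [ 0.77  0.42  1.43 -0.    1.29  0.63] F [-0.4 -0.6 -0.7] open 0.684
cm tool x,y,z (before turn): [-0.    0.01  0.04] roll -0.001
the job is handed in; nothing more can be done
None
```

The job is done and handed in at about 15.3 s of the 48 s allowed; no verdict was reported.

**What I did:** I turned the lamp off first by gripping the handle and turning it 60° counter-clockwise. I then drew the filter holder straight up by the edges of its tab. The tool can only turn about the vertical, so I could not tip the holder in the air. Instead I set it down on clear worktop beyond the lens barrel and let it fall flat, then re-gripped it across its 60 mm body and lifted it.

**Last checks:**
- **Filter holder:** it is held level to about 2°, with the glass about 285 mm above the worktop. It is well clear of the light source, and the arm is still. The gripper opening stayed at about 58 mm.
- **Switch:** the white line pointed at the long index mark after the turn, and the last picture shows the bar still square across.
- **Blank slide and things around it:** all look unmoved in the last side view. I judged that by eye and did not measure them again.

**One disagreement:** the distance from the switch to each slot measured about 8 mm shorter than the given dimensions suggest. I used the measured positions, and the grasps fitted.

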